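# Clean and grease the dough roller's tilted nipple

### The job

Clean the grease nipple of the dough roller: push the nozzle cap of the blue cleaner bottle fully down and let it spring back up. Then take the orange grease coupler from its stand, press it squarely along the nipple's tilted axis until it snaps on, and keep pressing it fully home against the valve spring: finish while still gripping it and pushing, without letting go. Leave the cup, lemon, spice jars and pepper mill where they are.

Things in the scene. Friction and masses are not known exactly. Their poses are not given: they have to be found in the camera images.
- dough_roller: Small white dough roller fixed to the worktop, about 150 long (x) x 96 wide (y) x 84 mm high; its gear housing (72 x 86 mm, top 78 mm up) is the part nearest the robot, two steel rollers lie behind it. Origin: underside, below the housing's centre; x points to the rollers, z up. The nipple stands on top of the housing.
- nipple_seat (a point): Centre of the brass nipple's flat flange (42 mm diameter), on which the coupler's mouth lands when fully home. z points outwards along the nipple's axis, which leans 0.25 to 0.45 rad from vertical towards the dough roller's own -x (the robot's side). The fitting is a swivel in that plane, but so stiff (6 N m) that pressing along its axis does not turn it.
- nipple_balls (a point): Point on the nipple's axis 15.5 mm above the flange, same axes, level with the three sprung detent balls, which stick out to 11.5 mm from the axis. The stem is 16 mm in diameter and 22 mm high above the flange, with a tapered tip; the valve pin (9 mm diameter) stands 8 mm out of it, to 30 mm above the flange.
- valve_pin (a joint): Sprung pin in the tip of the nipple, in m pressed inwards: 0 = out, travel 0.008. Spring: 2.7 N at the start of travel plus 0.9 N per mm. A coupler snapped on but not pressed rests at about 0.002 (mouth about 5 mm off the flange); fully home on the flange it is about 0.007 (about 9 N).
- coupler: Loose hand grease coupler, about 0.18 kg, 122 mm long, upright with its mouth down in its black stand. Origin: centre of its mouth; z along its axis, away from the mouth. Steel bell 32 mm in diameter, 36 mm at the mouth. Bore 23 mm deep: funnel mouth 26 mm wide, within 4 mm narrowing to a lip 19 mm wide and 4 mm deep, then a wider groove. It may go on at any turn about its axis.
- coupler_grip (a point): Point on the coupler's axis 86 mm from its mouth, same axes: where to grip. The orange grip is square, 28 x 28 mm, flat sides facing the coupler's x and y, from 44 to 118 mm from the mouth. Pushing it over the balls takes about 5 to 12 N, then it jumps on by itself; it has snapped on when its mouth is within about 5 mm of the flange.
- coupler_stand: Black square plate 70 x 70 x 18 mm fixed to the worktop, with a round pocket 43 mm wide and 12 mm deep in which the coupler stands (pocket floor 6 mm above the worktop). Origin: centre of the underside.
- cap_top (a point): Centre of the flat top (32 mm diameter) of the white nozzle cap on the blue cleaner bottle, about 162 mm above the worktop with the cap up; z up, y along the spout. The bottle (56 mm diameter) is fixed to the worktop.
- nozzle_cap (a joint): Travel of the nozzle cap, in m pressed down: 0 = up, 0.008 = fully down. Spring: 2.5 N at the start, 6.5 N fully down.
- cup: Bystander: small cream cup with a handle, 64 x 88 x 54 mm, upright. Origin: underside.
- lemon: Bystander: yellow lemon, 71 x 53 x 51 mm. Origin: underside.
- spice_red: Bystander: glass spice jar with a red lid, 45 mm diameter, 106 mm high. Origin: underside.
- spice_green: Bystander: glass spice jar with a green lid, 46 mm diameter, 106 mm high. Origin: underside.
- pepper_mill: Bystander: dark wooden pepper mill 58 mm diameter, 170 mm high. Origin: underside.

How it is judged:
By the outcome, as a careful person would: the job done as asked, in the order asked, and still so for the second after the job is handed in, while the arm keeps its last pose, push and grip.
It also fails if it takes over 48 s, if anything falls off the work surface, if the arm or the gripper's body presses on something with over 40 N, if the wrist force passes 120 N, or if a joint passes its speed limit or range.

### The arm

A 7-joint arm with a two-finger parallel gripper is mounted at the origin on a cart in front of the work surface, level with it; the furniture and walls round the work are solid. World frame = base frame: x ahead of the robot, y to its left, z up, the work surface at z = 0. Lengths are in m, angles in rad, forces in N, time in s.
With the tool pointing down it reaches from about 0.4 to 0.85 m from the base axis. Payload 10.4 kg.
Tool frame: the origin (TCP) lies on the centre line of the jaws, within the pads' length; the fingertips stand 11 mm ahead of it and the grasp point (between the pads) lies 8 mm behind it (tip_reach is the distance from the TCP to the fingertips, in m); z points along the fingers, y is the line along which they close (so a half turn about z gives the same grasp; the last joint's range is limited). The gripper opens to 85 mm and grips with 20 to 120 N. Pads are 22 mm wide; open, the fingers measure 114 mm over their backs; the gripper's body (76 mm by 85 mm) begins 54 mm behind the grasp point. The pads swing forward as they close: fully open they stand 13 mm farther back than shut.
Start: joints at [1.137, 0.332, -0.065, 1.46, 0.022, 1.35, -0.088], TCP at [0.25, -0.573, 0.204] pointing down, gripper open.
Joint ranges: [-2.6, 2.6], [-0.5, 2.12], [-1.47, 1.34], [0.16, 2.42], [-1.27, 4.41], [0.06, 2.06], [-2.6, 2.6]. Speed limits (rad/s): [2.22, 2.22, 2.79, 2.79, 3.14, 3.14, 3.14].

### API

Orientations are given as a unit quaternion [x, y, z, w].
In Python, from workcell import get_obs, camera, hand_in, tip_reach gives the robot as it stands. The module is installed in compiled form; this text tells all that it offers.
- The arm moves only by the tool move_arm, never from a script. Its argument "plan" is a list of rows, each an object with "delta_pos": the shift along the tool's x, y, z in a scale on which 1.0 is 750 mm, a list of three; "turn": the turn, a rotation vector about the tool's x, y, z in parts of the range, where 1.0 means 4 rad, a list of three; "fingers": the closure, from 0 (fully open) to 1 (shut). A call has 1 to 12 rows; each row is the pose to reach, as a shift and turn from the pose commanded when the call began, along the tool's axes at that moment; what a row does not reach only later rows make up. A row lasts 1/8 s, in which the tool goes at most 62.5 mm and 10.7 degrees, less where a joint would pass 70% of its speed; a pose out of reach is approached as far as the arm can. No shift or turn number may pass 1 either way. A call with a gripper value outside its range is refused whole. The fingers move at their own pace and stop on an object; "force" is the grip in N (left out, the last holds). Time passes only in rows, so rows that repeat a pose let the fingers close. It gives the time, the measured TCP pose, the force, the opening and the grip force at its end, in the units of the state.
- get_obs(): the state, without advancing time (a new reading comes with each control period).
- camera(name): name is "scene" or "side" or "wrist"; returns a dict with "color" (400x640x3 uint8, red, green, blue), "range_z" (400x640 float32, m along the optical axis (not along the pixel's ray), 0 where there is no reading), "fx", "fy", "cx", "cy" (pixels), "R" (3x3) and "t" (3): a world point X has camera coordinates R X + t; the wrist camera has in their place "tool_from_camera" (4x4, takes a point from camera to tool coordinates, whose origin is the TCP and whose axes are the flange's). Camera axes: x right, y down, z forward; pixel columns grow to the right and rows downward; lengths in m; the calibration is good to about 2 mm. A picture is of the moment at which its call begins: read the wrist's pose just before it.
- hand_in(): hands the job in; it is judged then, once.
The state is a dict: "clock": time; "joint_pos": joint angles; "joint_velocities": joint speeds; "tau": joint torques, N m; "position": TCP position; "ee_rot": TCP orientation; "ft_force": force on the tool from outside, world axes, zero at the start; "torque": the same for the moment, N m; "grip_width": opening from 0.0 (shut) to 1.0 (fully open); "grasp_force": force on a finger pad.
Only numpy, scipy, OpenCV 4.12 (cv2) and the standard library are available. Lean on these libraries where they do the work, as an engineer would, in place of code of your own. Each camera call takes 0.05 s, during which the arm holds its last target. There are 200 camera calls.

## Working session

There is one attempt and no reset: what is moved stays moved. The work goes in short steps, Python scripts to look and compute and a tool call to move; the robot and the scene stay as the last step left them, time stands still between calls to the robot, and variables do not carry over. Pictures are saved under pics/ and viewed, at most 10 in all, crops included, and the job is handed in when it is done.

Besides the shell and the picture viewer there is one more tool, called after ">>>" as name(argument=value, ...), one argument or row to a line, values as JSON. move_arm: Moves the arm, as the interface text tells. Its arguments: {"type":"object","properties":{"plan":{"type":"array","items":{"type":"object","properties":{"delta_pos":{"type":"array","items":{"type":"number"}},"turn":{"type":"array","items":{"type":"number"}},"fingers":{"type":"number"}}}},"force":{"type":"number"}},"required":["plan"]}

```bash
mkdir -p pics; cat > h.py <<'E'
import numpy as np, cv2
from workcell import get_obs, camera
from scipy.spatial.transform import Rotation as Ro
def grab(n):
    o=get_obs(); c=camera(n)
    np.savez(f'{n}.npz',**c,pos=o['position'],q=o['ee_rot'])
    return c
def cloud(c,o=None):
    z=c['range_z'];v,u=np.mgrid[:z.shape[0],:z.shape[1]]
    P=np.stack([(u-c['cx'])/c['fx']*z,(v-c['cy'])/c['fy']*z,z],-1)
    if 'R' in c: W=(P-c['t'])@c['R']
    else:
        T=c['tool_from_camera'];W=P@T[:3,:3].T+T[:3,3]
        W=W@Ro.from_quat(c['q']).as_matrix().T+c['pos']
    W[z==0]=np.nan
    return W
E
python3 - <<'E'
from h import *
o=get_obs();print(o)
for n in['scene','side']:
    c=grab(n);cv2.imwrite(f'pics/{n}0.png',c['color'][:,:,::-1])
    print(n,c['R'],c['t'],c['fx'])
E
```

```text
{'clock': 0.0, 'joint_pos': array([ 1.13737114,  0.33287888, -0.06470161,  1.46095021,  0.02158165,
        1.34988461, -0.08854533]), 'joint_velocities': array([ 0.0007254 , -0.00180756,  0.00119883,  0.0003581 ,  0.00046921,
        0.00088617, -0.00024041]), 'tau': array([-5.54775306e-04, -6.25457811e+01,  4.85483254e-02, -3.91612852e+01,
        1.61169574e-02,  1.00960521e-02, -2.61379466e-05]), 'position': array([ 0.24943839, -0.57261395,  0.20270733]), 'ee_rot': array([ 9.78979381e-01,  2.03957991e-01, -1.68651012e-04, -6.92977381e-04]), 'ft_force': array([ 0.14551104, -0.58945772, -0.86684761]), 'torque': array([-0.01944576, -0.06373932, -0.00334326]), 'grasp_force': 0.0, 'grip_width': 0.9970159709981371}
scene [[-0.88737529 -0.46058665  0.02061649]
 [-0.22541518  0.39441335 -0.89085695]
 [ 0.4021854  -0.79517171 -0.45381588]] [0.61268365 0.19115849 1.01312471] 363.41193126944074
side [[-0.93205753 -0.36227302  0.00519874]
 [-0.22393834  0.56475106 -0.79429708]
 [ 0.28481641 -0.74149477 -0.6075073 ]] [0.61995464 0.14082866 1.03927787] 365.64262177799014
```

View pics/scene0.png

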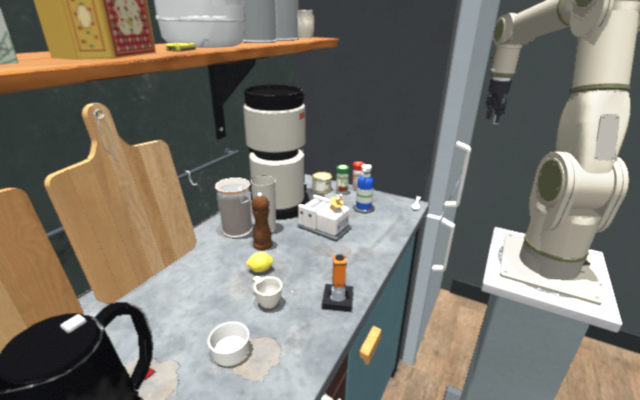

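View pics/side0.png

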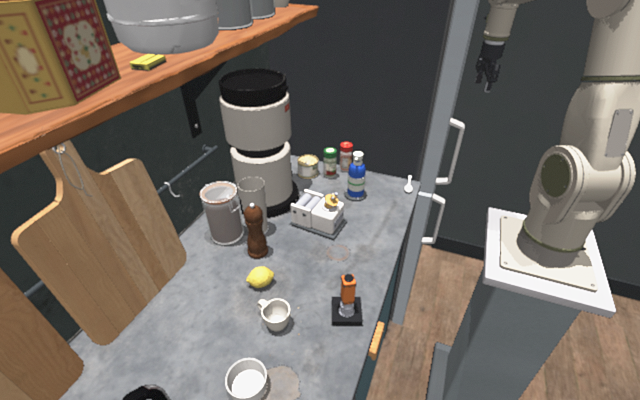

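Both views: coupler at scene (340,270) / side (348,290), with its stand below it. Nipple at (337,202) / (332,200), and cleaner cap at (366,168) / (358,156). Cup, lemon, mill and jars are nearer the wall. I'll measure these next.

```bash
python3 - <<'E'
from h import *
np.set_printoptions(precision=4,suppress=True)
ims=[]
for n,boxes in [('scene',dict(coup=(320,250,360,312),roller=(295,185,355,240),bottle=(350,155,385,215))),('side',dict(coup=(328,268,368,328),roller=(288,182,352,238),bottle=(340,145,375,202)))]:
    c=dict(np.load(n+'.npz'));W=cloud(c);np.save(n+'W.npy',W)
    hsv=cv2.cvtColor(c['color'],cv2.COLOR_RGB2HSV)
    for k,(a,b,e,d) in boxes.items():
        w=W[b:d,a:e].reshape(-1,3);h=hsv[b:d,a:e].reshape(-1,3)
        ok=~np.isnan(w[:,0])
        print(n,k,ok.mean())
        if k=='coup':
            m=ok&(h[:,0]<20)&(h[:,1]>180)&(h[:,2]>120)
            print(' orange',m.sum(),np.percentile(w[m],[2,50,98],axis=0))
            m=ok&(h[:,2]<50)&(w[:,2]<.04)&(w[:,2]>.008);print(' black',m.sum(),np.percentile(w[m],[2,50,98],axis=0))
        if k=='roller':
            m=ok&(h[:,1]>120)&(h[:,0]>12)&(h[:,0]<32);print(' brass',m.sum(),np.percentile(w[m],[5,50,95],axis=0))
            m=ok&(w[:,2]>.06);print(' top',m.sum(),np.percentile(w[m],[5,50,95],axis=0))
        if k=='bottle':
            m=ok&(h[:,0]>95)&(h[:,0]<130)&(h[:,1]>150);print(' blue',m.sum(),np.percentile(w[m],[2,50,98],axis=0))
            m=ok&(w[:,2]>.12)&(w[:,2]<.2)&(h[:,1]<70);print(' cap',m.sum(),np.percentile(w[m],[5,50,95],axis=0))
        ims.append(cv2.resize(c['color'][b:d,a:e],(260,290),interpolation=cv2.INTER_CUBIC))
im=np.vstack([np.hstack(ims[:3]),np.hstack(ims[3:])]);cv2.imwrite('pics/z.png',im[:,:,::-1])
W=np.load('sceneW.npy')
for p in [(440,60),(440,150),(420,300),(450,185),(410,230),(300,60),(260,240),(260,262),(268,290),(342,180),(357,165),(415,203),(275,150)]: print(p,W[p[1],p[0]])
E
```

```text
scene coup 0.9943548387096774
 orange 235 [[0.4392 0.4075 0.0596]
 [0.4485 0.4145 0.094 ]
 [0.4602 0.4203 0.1254]]
 black 116 [[0.4129 0.3852 0.0083]
 [0.4396 0.4326 0.0137]
 [0.4731 0.4456 0.02  ]]
scene roller 0.9945454545454545
 brass 45 [[0.581  0.1215 0.0902]
 [0.5887 0.1373 0.1046]
 [0.6052 0.1491 0.1162]]
 top 998 [[0.5733 0.0762 0.0635]
 [0.6327 0.1381 0.0771]
 [0.7624 0.1709 0.1142]]
scene bottle 0.9957142857142857
 blue 226 [[ 0.5501 -0.0629  0.0142]
 [ 0.5673 -0.0376  0.1021]
 [ 0.5942 -0.0297  0.1236]]
 cap 208 [[ 0.5633 -0.2423  0.1216]
 [ 0.5835 -0.0713  0.1352]
 [ 0.6657 -0.0426  0.1624]]
side coup 0.9966666666666667
 orange 4 [[0.4369 0.4087 0.0664]
 [0.4377 0.4098 0.0924]
 [0.4616 0.4111 0.1186]]
 black 116 [[0.412  0.381  0.0081]
 [0.437  0.4288 0.0144]
 [0.4745 0.4462 0.0198]]
side roller 0.99609375
 brass 49 [[0.5776 0.1237 0.0904]
 [0.5886 0.1367 0.1046]
 [0.605  0.1496 0.1192]]
 top 1127 [[0.5717 0.0826 0.0627]
 [0.6291 0.1388 0.0755]
 [0.6978 0.1701 0.1136]]
side bottle 0.9989974937343359
 blue 253 [[ 0.5488 -0.0615  0.0139]
 [ 0.5684 -0.0378  0.1029]
 [ 0.5959 -0.03    0.1237]]
 cap 120 [[ 0.559  -0.0667  0.1298]
 [ 0.571  -0.0492  0.1546]
 [ 0.5839 -0.0336  0.1622]]
(440, 60) [ 0.4231 -0.2361  0.4908]
(440, 150) [ 0.3777 -0.2424  0.1978]
(420, 300) [ 0.3554 -0.245  -0.4804]
(450, 185) [ 0.3335 -0.3347  0.0361]
(410, 230) [0.3894 0.0034 0.0005]
(300, 60) [ 0.9424 -0.2405  0.4546]
(260, 240) [0.7372 0.3268 0.0372]
(260, 262) [0.6726 0.4128 0.0406]
(268, 290) [0.6059 0.4725 0.0216]
(342, 180) [ 0.6908 -0.1171  0.0613]
(357, 165) [ 0.659  -0.1781  0.1068]
(415, 203) [ 0.423  -0.1761  0.0072]
(275, 150) [0.7979 0.1493 0.2411]
```

View pics/z.png

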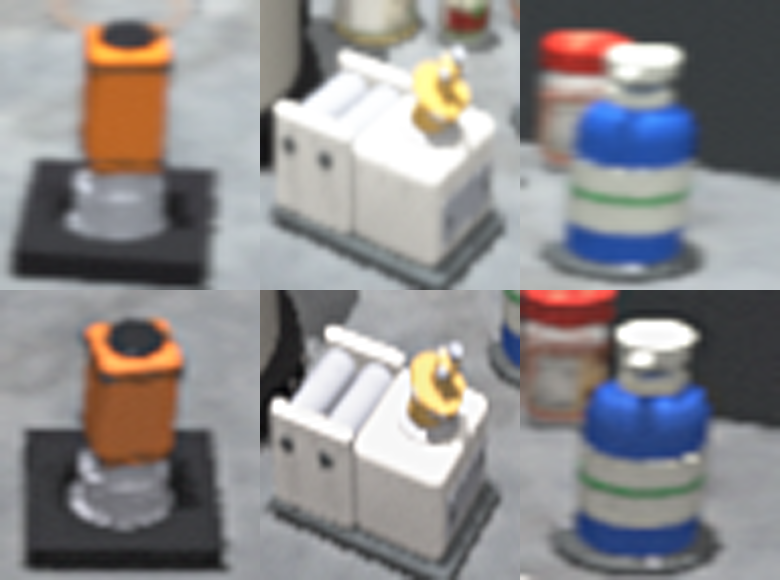

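The crops show the coupler's orange grip nearly square to its stand. The nipple leans towards the robot side of the housing, and the cap has a white disc on top. The tall furniture is around y<-0.24, so I'll check the passage and fit the poses.

```bash
python3 - <<'E'
from h import *
np.set_printoptions(precision=4,suppress=True)
D={n:(dict(np.load(n+'.npz')),np.load(n+'W.npy')) for n in('scene','side')}
A=np.vstack([w.reshape(-1,3) for _,w in D.values()]);A=A[~np.isnan(A[:,0])]
m=(A[:,1]<-.2)&(A[:,1]>-1)&(A[:,2]>-.3)&(A[:,2]<.9)
for y0 in np.arange(-.95,-.15,.05):
    s=A[m&(A[:,1]>=y0)&(A[:,1]<y0+.05)&(A[:,0]>.27)]
    if len(s): print('y',round(y0,2),len(s),'minx',np.percentile(s[:,0],[1,10,50]),'z',np.percentile(s[:,2],[1,99]))
m=(A[:,1]>-.2)&(A[:,1]<.6)&(A[:,2]>.22)&(A[:,2]<1);s=A[m&(A[:,0]>.3)]
print('high stuff minx',np.percentile(s[:,0],[0.1,1,5]), 'shelf',s[s[:,0]<.75][:5])
m=(A[:,2]>-.01)&(A[:,2]<.01)&(A[:,1]>-.1)&(A[:,1]<.5);print('counter edge',np.percentile(A[m][:,0],[.2,1]))
for n,(c,W) in D.items():
    f=W.reshape(-1,3)
    # cap top
    s=f[(f[:,2]>.157)&(f[:,2]<.17)&(abs(f[:,0]-.57)<.03)&(abs(f[:,1]+.05)<.03)];print(n,'captop',len(s),s.min(0),s.max(0),np.median(s,0))
    # coupler top
    s=f[(f[:,2]>.117)&(f[:,2]<.14)&(abs(f[:,0]-.445)<.03)&(abs(f[:,1]-.41)<.04)];r=cv2.minAreaRect((s[:,:2]*1000).astype(np.float32));print(n,'couptop',len(s),s.mean(0),r, np.median(s[:,2]))
    s=f[(f[:,2]>.012)&(f[:,2]<.023)&(abs(f[:,0]-.44)<.06)&(abs(f[:,1]-.41)<.06)];r=cv2.minAreaRect((s[:,:2]*1000).astype(np.float32));print(n,'stand',len(s),r)
    s=f[(f[:,2]>.073)&(f[:,2]<.084)&(abs(f[:,0]-.63)<.12)&(abs(f[:,1]-.12)<.1)];r=cv2.minAreaRect((s[:,:2]*1000).astype(np.float32));print(n,'rollertop',len(s),r)
    s=f[(f[:,2]>.03)&(f[:,2]<.084)&(abs(f[:,0]-.63)<.12)&(abs(f[:,1]-.12)<.1)];r=cv2.minAreaRect((s[:,:2]*1000).astype(np.float32));print(n,'roller all',len(s),r)
    s=f[(f[:,2]>.086)&(f[:,2]<.13)&(abs(f[:,0]-.6)<.05)&(abs(f[:,1]-.13)<.05)];print(n,'nip',len(s));print(s[np.argsort(-s[:,2])][:8])
E
```

```text
y -0.95 3785 minx [0.271  0.2805 0.3074] z [-0.2904  0.6737]
y -0.85 101 minx [0.3282 0.3332 0.334 ] z [-0.284   0.6666]
y -0.8 177 minx [0.3283 0.3302 0.334 ] z [-0.2721  0.6721]
y -0.75 219 minx [0.3285 0.3331 0.3339] z [-0.2821  0.6699]
y -0.7 248 minx [0.3284 0.333  0.334 ] z [-0.2813  0.6647]
y -0.65 431 minx [0.2708 0.2747 0.3335] z [-0.2602  0.6629]
y -0.6 698 minx [0.2709 0.2798 0.3041] z [-0.2307  0.6531]
y -0.55 892 minx [0.2702 0.2723 0.283 ] z [-0.2636  0.6495]
y -0.5 343 minx [0.3289 0.333  0.3337] z [-0.284   0.6587]
y -0.45 392 minx [0.3289 0.3319 0.3336] z [-0.2881  0.6593]
y -0.4 415 minx [0.3289 0.3305 0.3335] z [-0.2816  0.6573]
y -0.35 477 minx [0.3291 0.3324 0.3334] z [-0.2846  0.6553]
y -0.3 2301 minx [0.2794 0.2836 0.3226] z [-0.2895  0.6371]
y -0.25 60131 minx [0.335  0.3685 0.5674] z [-0.2072  0.6487]
high stuff minx [0.7517 0.7576 0.7701] shelf [[0.7492 0.0672 0.3872]
 [0.7497 0.0603 0.3848]
 [0.75   0.0774 0.3879]
 [0.7499 0.0661 0.384 ]
 [0.7499 0.0722 0.3834]]
counter edge [-0.1477 -0.1412]
scene captop 39 [ 0.5625 -0.0706  0.1571] [ 0.589  -0.0269  0.163
[... 877 characters left out ...]
09 0.4067 0.1242] ((452.1587829589844, 403.6534423828125), (27.69112205505371, 28.44443702697754), 37.17296600341797) 0.12438090194257859
side stand 549 ((451.15863037109375, 403.2149963378906), (69.67780303955078, 72.11886596679688), 20.323444366455078)
side rollertop 512 ((635.2235107421875, 127.34776306152344), (90.6784439086914, 135.16552734375), 82.98790740966797)
side roller all 1317 ((665.2703247070312, 118.87722778320312), (112.71577453613281, 210.42076110839844), 72.2676010131836)
side nip 164
[[0.5761 0.1303 0.129 ]
 [0.5824 0.1377 0.1288]
 [0.5899 0.1253 0.1288]
 [0.5899 0.1334 0.1273]
 [0.5857 0.1368 0.1273]
 [0.5891 0.1275 0.127 ]
 [0.5806 0.1341 0.1269]
 [0.5793 0.1379 0.1264]]
```

```bash
cat >> h.py <<'E'
def q_down(az):  # tool z down, tool y at azimuth az
    y=np.array([np.cos(az),np.sin(az),0]);z=np.array([0,0,-1.]);return Ro.from_matrix(np.stack([np.cross(y,z),y,z],1))
def rows(p0,q0,targets):
    R0=Ro.from_quat(q0)
    for p,R in targets: print('dp',np.round(R0.inv().apply(np.array(p)-p0),4),'turn',np.round((R0.inv()*R).as_rotvec(),3))
E
python3 - <<'E'
from h import *
from scipy.optimize import least_squares
import workcell; print(workcell.tip_reach)
np.set_printoptions(precision=4,suppress=True)
D={n:(dict(np.load(n+'.npz')),np.load(n+'W.npy')) for n in('scene','side')}
A=np.vstack([w.reshape(-1,3) for _,w in D.values()]);A=A[~np.isnan(A[:,0])]
for y0,y1 in[(-.5,-.4),(-.4,-.3),(-.3,-.25),(-.25,-.2)]:
    s=A[(A[:,0]>.2)&(A[:,0]<.325)&(A[:,1]>y0)&(A[:,1]<y1)&(A[:,2]>-.2)]
    if len(s):print(y0,len(s),s.min(0),s.max(0),np.histogram(s[:,2],bins=np.arange(-.2,1,.1))[0])
for n,(c,W) in D.items():
    f=W.reshape(-1,3);h=cv2.cvtColor(c['color'],cv2.COLOR_RGB2HSV).reshape(-1,3)
    s=f[(f[:,2]>.02)&(f[:,2]<.1)&(abs(f[:,0]-.57)<.04)&(abs(f[:,1]+.05)<.04)]
    r=least_squares(lambda p:np.hypot(*(s[:,:2]-p).T)-.028,[.57,-.05],loss='soft_l1',f_scale=.002);print(n,'bottle',len(s),r.x,abs(r.fun).mean())
o=get_obs()
rows(o['position'],o['ee_rot'],[((.17,-.42,.3),q_down(-1.1)),((.19,-.28,.3),q_down(-.9)),((.26,-.12,.3),q_down(-.4)),((.42,-.05,.30),q_down(-.1))])
E
```

```text
0.011
-0.5 610 [ 0.2003 -0.4999  0.2906] [ 0.2666 -0.4003  0.6488] [  0   0   0   0   5   6   0 392 207   0   0]
-0.4 48 [ 0.2    -0.3999  0.5866] [ 0.2094 -0.3773  0.6398] [ 0  0  0  0  0  0  0  9 39  0  0]
-0.3 1042 [ 0.2782 -0.2951 -0.1998] [ 0.3249 -0.2567  0.2246] [187 250 198 226 181   0   0   0   0   0   0]
scene bottle 336 [ 0.5769 -0.0594] 0.001405858620242623
side bottle 344 [ 0.5737 -0.0593] 0.0011282953350958062
dp [-0.0119 -0.1718 -0.097 ] turn [-0.001  0.    -0.06 ]
dp [ 0.0624 -0.2922 -0.0969] turn [-0.001 -0.    -0.26 ]
dp [ 0.1905 -0.4109 -0.0967] turn [-0.001 -0.    -0.76 ]
dp [ 0.3651 -0.4112 -0.0967] turn [-0.001 -0.001 -1.06 ]
```

Units first: shifts go in shares of 750 mm and turns go in shares of 4 rad. So -0.29 m / 0.75 = -0.3867, 0.06 m / 0.75 = 0.08, -0.26 rad / 4 = -0.065.

>>> move_arm(
  plan=[
    {"delta_pos":[-0.0133,-0.2267,-0.1333],"turn":[0,0,-0.015],"fingers":1},
    {"delta_pos":[-0.0133,-0.2267,-0.1333],"turn":[0,0,-0.015],"fingers":1},
    {"delta_pos":[-0.0133,-0.2267,-0.1333],"turn":[0,0,-0.015],"fingers":1},
    {"delta_pos":[-0.0133,-0.2267,-0.1333],"turn":[0,0,-0.015],"fingers":1},
    {"delta_pos":[0.08,-0.3867,-0.1333],"turn":[0,0,-0.065],"fingers":1},
    {"delta_pos":[0.08,-0.3867,-0.1333],"turn":[0,0,-0.065],"fingers":1},
    {"delta_pos":[0.08,-0.3867,-0.1333],"turn":[0,0,-0.065],"fingers":1},
  ],
)

```text
clock: 0.98
position: [0.1895, -0.2809, 0.3033]
ee_rot: [0.944, 0.331, -0.0, 0.0]
ft_force: [-0.8, -1.0, 0.0]
grip_width: -0.004
grasp_force: 0.0
```

To row units: 0.32 m / 0.75 = 0.4267, 0.155 m / 0.75 = 0.2067, -0.8 rad / 4 = -0.2.

>>> move_arm(
  plan=[
    {"delta_pos":[0.2067,-0.1067,0],"turn":[0,0,-0.125],"fingers":1},
    {"delta_pos":[0.2067,-0.1067,0],"turn":[0,0,-0.125],"fingers":1},
    {"delta_pos":[0.2067,-0.1067,0],"turn":[0,0,-0.125],"fingers":1},
    {"delta_pos":[0.4267,-0.048,0],"turn":[0,0,-0.2],"fingers":1},
    {"delta_pos":[0.4267,-0.048,0],"turn":[0,0,-0.2],"fingers":1},
    {"delta_pos":[0.4267,-0.048,0],"turn":[0,0,-0.2],"fingers":1},
    {"delta_pos":[0.4267,-0.048,0],"turn":[0,0,-0.2],"fingers":1},
  ],
)

```text
clock: 1.85
position: [0.4192, -0.0548, 0.3023]
ee_rot: [0.74, 0.672, 0.001, -0.002]
ft_force: [-0.5, -0.0, 0.0]
grip_width: 0.005
grasp_force: 0.0
```

```bash
python3 - <<'E'
from h import *
np.set_printoptions(precision=4,suppress=True)
c=grab('wrist');print(c['tool_from_camera'],c['fx'])
cv2.imwrite('pics/w1.png',c['color'][:,:,::-1])
print(get_obs()['position'])
E
```

```text
[[-0.0013 -0.9629 -0.2697  0.0686]
 [ 1.     -0.0012 -0.0004 -0.001 ]
 [ 0.0001 -0.2697  0.9629 -0.1706]
 [ 0.      0.      0.      1.    ]] 332.87911093534757
[ 0.4179 -0.0559  0.3025]
```

View pics/w1.png

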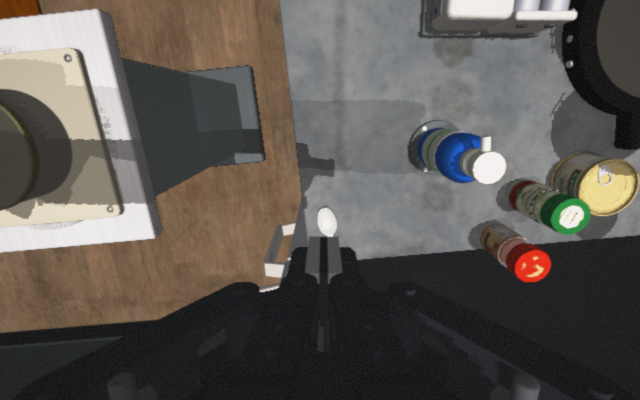

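Wrist view: cap disc at (488,167) with its spout at (486,143), and the roller cut off at the top (500,20). I'll compute the cap centre and the press move.

```bash
python3 - <<'E'
from h import *
np.set_printoptions(precision=4,suppress=True)
c=dict(np.load('wrist.npz'));W=cloud(c)
w=W[140:195,460:515].reshape(-1,3);s=w[(w[:,2]>.155)&(w[:,2]<.175)]
print(len(s),s.min(0),s.max(0),np.median(s,0));s2=s[s[:,1]<np.median(s[:,1])+.012]
print(cv2.minEnclosingCircle((s2[:,:2]*1000).astype(np.float32)))
o=get_obs();print(o['position'])
x,y=.575,-.057
rows(o['position'],o['ee_rot'],[((x,y,.3),q_down(-.1)),((x,y,.185),q_down(-.1))])
E
```

```text
1024 [ 0.5591 -0.0753  0.155 ] [ 0.5912 -0.034   0.1649] [ 0.5737 -0.0577  0.162 ]
((575.1422729492188, -59.32154083251953), 16.228836059570312)
[ 0.4179 -0.0559  0.3025]
dp [0.0144 0.1565 0.0022] turn [-0.002 -0.002  0.001]
dp [0.0141 0.1567 0.1172] turn [-0.002 -0.002  0.001]
```

To row units: 0.157 m / 0.75 = 0.2093, 0.137 m / 0.75 = 0.1827.

>>> move_arm(
  plan=[
    {"delta_pos":[0.016,0.2093,0.0667],"fingers":1},
    {"delta_pos":[0.016,0.2093,0.0667],"fingers":1},
    {"delta_pos":[0.016,0.2093,0.0667],"fingers":1},
    {"delta_pos":[0.016,0.2093,0.1333],"fingers":1},
    {"delta_pos":[0.016,0.2093,0.1653],"fingers":1},
    {"delta_pos":[0.016,0.2093,0.1733],"fingers":1},
    {"delta_pos":[0.016,0.2093,0.18],"fingers":1},
    {"delta_pos":[0.016,0.2093,0.1827],"fingers":1},
    {"delta_pos":[0.016,0.2093,0.1827],"fingers":1},
  ],
)

```text
validation failed for argument at $.pl...
```

Turn is probably required.

To row units: 0.157 m / 0.75 = 0.2093, 0.137 m / 0.75 = 0.1827.

>>> move_arm(
  plan=[
    {"delta_pos":[0.016,0.2093,0.0667],"turn":[0,0,0],"fingers":1},
    {"delta_pos":[0.016,0.2093,0.0667],"turn":[0,0,0],"fingers":1},
    {"delta_pos":[0.016,0.2093,0.0667],"turn":[0,0,0],"fingers":1},
    {"delta_pos":[0.016,0.2093,0.1333],"turn":[0,0,0],"fingers":1},
    {"delta_pos":[0.016,0.2093,0.1653],"turn":[0,0,0],"fingers":1},
    {"delta_pos":[0.016,0.2093,0.1733],"turn":[0,0,0],"fingers":1},
    {"delta_pos":[0.016,0.2093,0.18],"turn":[0,0,0],"fingers":1},
    {"delta_pos":[0.016,0.2093,0.1827],"turn":[0,0,0],"fingers":1},
    {"delta_pos":[0.016,0.2093,0.1827],"turn":[0,0,0],"fingers":1},
  ],
)

```text
clock: 3.02
position: [0.5748, -0.06, 0.1672]
ee_rot: [0.742, 0.671, 0.0, 0.001]
ft_force: [-0.8, -0.5, 0.3]
grip_width: -0.002
grasp_force: 0.0
```

To row units: 0.003 m / 0.75 = 0.004.

>>> move_arm(
  plan=[
    {"delta_pos":[0,0,0.004],"turn":[0,0,0],"fingers":1},
    {"delta_pos":[0,0,0.004],"turn":[0,0,0],"fingers":1},
  ],
)

```text
clock: 3.28
position: [0.5744, -0.0598, 0.1634]
ee_rot: [0.742, 0.671, -0.0, -0.0]
ft_force: [0.1, -0.1, -0.2]
grip_width: 0.004
grasp_force: 0.0
```

```bash
python3 - <<'E'
from h import *
np.set_printoptions(precision=4,suppress=True)
o=get_obs();print(o['position'],o['ft_force'],o['torque'])
a=grab('side');b=grab('scene')
for c in(a,b):
    f=cloud(c).reshape(-1,3);s=f[(f[:,2]>.14)&(f[:,2]<.17)&(abs(f[:,0]-.575)<.016)&(abs(f[:,1]+.05)<.03)];print(np.percentile(s[:,2],[50,80,95,100]))
im=np.hstack([cv2.resize(a['color'][120:220,310:410],(400,400)),cv2.resize(b['color'][120:220,310:410],(400,400))])
cv2.imwrite('pics/p2.png',im[:,:,::-1])
E
```

```text
[ 0.5744 -0.0598  0.1634] [ 0.0944 -0.0614 -0.2432] [ 0.0477 -0.017   0.0259]
[0.1596 0.1614 0.1625 0.1642]
[0.1587 0.1622 0.1631 0.1635]
```

View pics/p2.png

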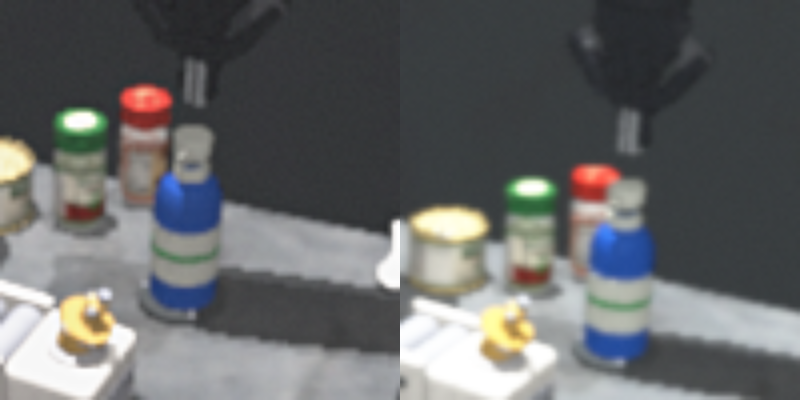

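The shut fingertips still hang above the cap: tip bottom at (195,105) left and (629,153) right, cap top at (193,130) and (629,183). I'll measure where the tips really are.

```bash
python3 - <<'E'
from h import *
np.set_printoptions(precision=4,suppress=True)
for n in('side','scene'):
    c=dict(np.load(n+'.npz'));W=cloud(c);f=W.reshape(-1,3)
    s=f[(f[:,2]>.166)&(f[:,2]<.26)&(abs(f[:,0]-.575)<.03)&(abs(f[:,1]+.06)<.035)]
    for z in np.arange(.165,.25,.006):
        t=s[(s[:,2]>=z)&(s[:,2]<z+.006)]
        if len(t):print(n,round(z,3),len(t),t.mean(0),np.ptp(t,axis=0))
    g=c['color'].reshape(-1,3)
    for p in([.5744,-.0598,.1524],[.575,-.0593,.162]):
        q=c['R']@p+c['t'];print(' px',q[0]/q[2]*c['fx']+c['cx'],q[1]/q[2]*c['fy']+c['cy'],q[2])
E
```

```text
side 0.189 4 [ 0.5689 -0.0522  0.1935] [0.008  0.0099 0.0013]
side 0.195 11 [ 0.5707 -0.0521  0.1977] [0.0228 0.0184 0.0042]
side 0.201 19 [ 0.5697 -0.0518  0.204 ] [0.027  0.0164 0.0054]
side 0.207 16 [ 0.574  -0.0517  0.2101] [0.0284 0.0106 0.0057]
side 0.213 18 [ 0.5681 -0.0513  0.2161] [0.0276 0.0154 0.0055]
side 0.219 19 [ 0.5684 -0.0523  0.222 ] [0.0255 0.0206 0.0059]
side 0.225 14 [ 0.5716 -0.0501  0.2284] [0.0248 0.0101 0.0054]
side 0.231 20 [ 0.5728 -0.0498  0.2343] [0.052  0.015  0.0058]
side 0.237 37 [ 0.5735 -0.0507  0.2399] [0.0559 0.0235 0.0057]
side 0.243 48 [ 0.5736 -0.0536  0.2457] [0.0583 0.0284 0.0057]
side 0.249 28 [ 0.5828 -0.0566  0.2515] [0.0494 0.0303 0.0055]
 px 357.9330096202043 155.88808282506733 1.1546336865218338
 px 357.89121495888884 153.2706112766141 1.1486017588997546
scene 0.189 4 [ 0.572  -0.0546  0.1939] [0.0134 0.0155 0.0024]
scene 0.195 13 [ 0.5733 -0.0522  0.1983] [0.0215 0.0157 0.0058]
scene 0.201 12 [ 0.5722 -0.0522  0.2045] [0.0252 0.0166 0.0049]
scene 0.207 15 [ 0.5718 -0.0516  0.2096] [0.0243 0.0179 0.0051]
scene 0.213 18 [ 0.5734 -0.0514  0.216 ] [0.0265 0.015  0.0054]
scene 0.219 18 [ 0.5723 -0.0532  0.2224] [0.0258 0.0201 0.0054]
scene 0.225 14 [ 0.5733 -0.0524  0.2282] [0.0274 0.0149 0.0048]
scene 0.231 18 [ 0.5747 -0.0494  0.2346] [0.0442 0.011  0.0042]
scene 0.237 27 [ 0.5742 -0.0497  0.2402] [0.0567 0.0214 0.0059]
scene 0.243 39 [ 0.5742 -0.0528  0.2458] [0.0571 0.0288 0.0056]
scene 0.249 23 [ 0.5763 -0.0525  0.2517] [0.0582 0.0303 0.0057]
 px 367.02919980409797 168.4904328509987 1.2225297304855474
 px 367.00789667894946 165.8496692934922 1.2180168234361775
```

```bash
python3 - <<'E'
from h import *
np.set_printoptions(precision=4,suppress=True)
c=grab('wrist');o=get_obs();z=c['range_z'];print(o['position'])
v,u=np.mgrid[:400,:640];P=np.stack([(u-c['cx'])/c['fx']*z,(v-c['cy'])/c['fy']*z,z],-1)
T=c['tool_from_camera'];Q=P@T[:3,:3].T+T[:3,3]
for r in range(220,300,6): print(r,Q[r,316],Q[r,328])
c['pos']=o['position'];c['q']=o['ee_rot'];W=cloud(c).reshape(-1,3)
s=W[(abs(W[:,0]-.575)<.012)&(abs(W[:,1]+.05)<.025)&(W[:,2]<.18)&(W[:,2]>.1)];print(len(s),np.percentile(s[:,2],[50,90]) if len(s) else '')
E
```

```text
[ 0.5745 -0.0598  0.1636]
220 [ 0.0068 -0.0051  0.0019] [0.0067 0.0015 0.0019]
226 [ 0.0034 -0.0051  0.0014] [0.0035 0.0015 0.0012]
232 [ 0.0003 -0.0051  0.0004] [-0.      0.0015  0.0012]
238 [ 0.0111 -0.0043 -0.0337] [ 0.0113  0.001  -0.0343]
244 [ 0.0112 -0.0042 -0.0405] [ 0.0114  0.0009 -0.041 ]
250 [ 0.0111 -0.0041 -0.0463] [ 0.0118  0.0008 -0.0479]
256 [ 0.0115 -0.0039 -0.0525] [ 0.0115  0.0007 -0.0526]
262 [ 0.0112 -0.0038 -0.0571] [ 0.0111  0.0007 -0.0568]
268 [ 0.0113 -0.0037 -0.0619] [ 0.0115  0.0006 -0.0623]
274 [ 0.0109 -0.0036 -0.0656] [ 0.011   0.0006 -0.0658]
280 [ 0.0118 -0.0035 -0.0713] [ 0.009   0.0006 -0.0665]
286 [ 0.0123 -0.0034 -0.0758] [ 0.0067  0.0006 -0.0666]
292 [ 0.0109 -0.0034 -0.0771] [ 0.0039  0.0006 -0.0658]
298 [ 0.009  -0.0034 -0.0776] [ 0.0021  0.0006 -0.0669]
2971 [0.1589 0.1627]
```

The depth shows the tips about 28 mm behind the reported TCP rather than 11 mm ahead, so I'll work from the measured tip.

To row units: 0.034 m / 0.75 = 0.0453, 0.028 m / 0.75 = 0.0373.

>>> move_arm(
  plan=[
    {"delta_pos":[0,0,0.0267],"turn":[0,0,0],"fingers":1},
    {"delta_pos":[0,0,0.0373],"turn":[0,0,0],"fingers":1},
    {"delta_pos":[0,0,0.0427],"turn":[0,0,0],"fingers":1},
    {"delta_pos":[0,0,0.0453],"turn":[0,0,0],"fingers":1},
    {"delta_pos":[0,0,0.0453],"turn":[0,0,0],"fingers":1},
  ],
)

```text
clock: 4.05
position: [0.5745, -0.0598, 0.1298]
ee_rot: [0.742, 0.671, -0.0, 0.0]
ft_force: [-3.7, -0.3, 4.9]
grip_width: 0.003
grasp_force: 2.3
```

To row units: 0.006 m / 0.75 = 0.008, 0.003 m / 0.75 = 0.004.

>>> move_arm(
  plan=[
    {"delta_pos":[0,0,0.004],"turn":[0,0,0],"fingers":1},
    {"delta_pos":[0,0,0.0067],"turn":[0,0,0],"fingers":1},
    {"delta_pos":[0,0,0.008],"turn":[0,0,0],"fingers":1},
    {"delta_pos":[0,0,0.008],"turn":[0,0,0],"fingers":1},
  ],
)

```text
clock: 4.55
position: [0.575, -0.0598, 0.1262]
ee_rot: [0.742, 0.671, 0.0, 0.001]
ft_force: [-11.0, -1.2, 23.3]
grip_width: 0.005
grasp_force: 11.8
```

To row units: -0.2 m / 0.75 = -0.2667, -0.17 m / 0.75 = -0.2267.

>>> move_arm(
  plan=[
    {"delta_pos":[0,0,-0.0667],"turn":[0,0,0],"fingers":1},
    {"delta_pos":[0,0,-0.1467],"turn":[0,0,0],"fingers":0},
    {"delta_pos":[0.0267,0,-0.2267],"turn":[0,0,0],"fingers":0},
    {"delta_pos":[0.0933,-0.0133,-0.2667],"turn":[0,0,0],"fingers":0},
    {"delta_pos":[0.16,-0.0213,-0.2667],"turn":[0,0,0],"fingers":0},
    {"delta_pos":[0.2133,-0.0213,-0.2667],"turn":[0,0,0],"fingers":0},
    {"delta_pos":[0.2133,-0.0213,-0.2667],"turn":[0,0,0],"fingers":0},
  ],
)

```text
clock: 5.42
position: [0.5742, 0.1052, 0.3237]
ee_rot: [0.74, 0.673, 0.001, -0.0]
ft_force: [-0.1, -0.0, 0.9]
grip_width: 1.002
grasp_force: 0.0
```

```bash
python3 - <<'E'
from h import *
np.set_printoptions(precision=4,suppress=True)
o=get_obs();print(o['position'],o['ft_force'],o['grip_width'])
c=grab('wrist');c=dict(np.load('wrist.npz'));np.savez('wn1.npz',**c)
W=cloud(c);np.save('wn1W.npy',W)
f=W.reshape(-1,3)
s=f[(f[:,2]>.15)&(f[:,2]<.17)&(abs(f[:,0]-.575)<.02)&(abs(f[:,1]+.06)<.03)];print('cap',len(s),np.median(s,0) if len(s) else '')
sel=(W[...,2]>.085)&(W[...,2]<.14)&(abs(W[...,0]-.6)<.05)&(abs(W[...,1]-.13)<.05)
v,u=np.where(sel);a,b=v.min()-15,u.min()-15;print('box',a,v.max(),b,u.max(),sel.sum())
im=c['color'][a:v.max()+15,b:u.max()+15]
k=int(min(800/im.shape[1],600/im.shape[0]));cv2.imwrite('pics/n1.png',cv2.resize(im,None,fx=k,fy=k,interpolation=cv2.INTER_CUBIC)[:,:,::-1]);print(k)
E
```

```text
[0.5742 0.1052 0.3237] [-0.1146 -0.0292  0.8777] 1.0024632239085338
cap 729 [ 0.5752 -0.0536  0.1619]
box 108 160 307 358 1027
8
```

View pics/n1.png

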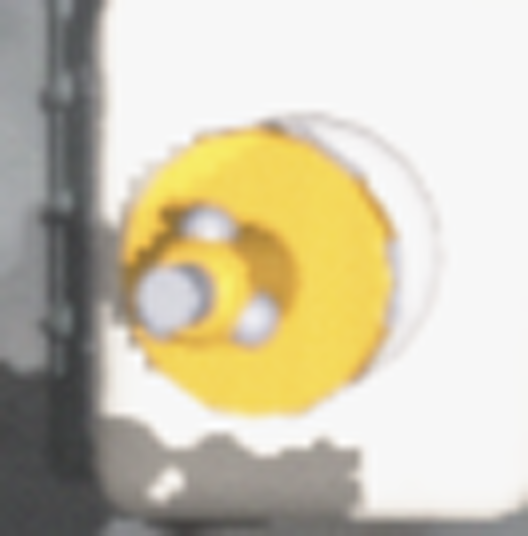

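The cap is back up at 0.162. Crop n1 shows the flange disc centred at about (258,272), the pin at (172,298), and the nipple leaning left towards the robot. I'll fit its axis.

```bash
cat > fit.py <<'E'
from h import *
from scipy.optimize import least_squares
np.set_printoptions(precision=4,suppress=True)
def fitnip(f,n):
    f=f[(f[:,2]>.08)&(f[:,2]<.14)&(np.hypot(f[:,0]-.598,f[:,1]-.13)<.032)]
    best=None;rng=np.random.default_rng(0)
    for _ in range(1500):   # RANSAC plane of flange
        a,b,c=f[rng.choice(len(f),3,replace=False)];m=np.cross(b-a,c-a);l=np.linalg.norm(m)
        if l<1e-5: continue
        m/=l; m*=np.sign(m[2])
        if not .85<m[2]<.985: continue
        k=abs((f-a)@m)<.0015
        if best is None or k.sum()>best.sum(): best=k
    p=f[best];c0=p.mean(0);m=np.linalg.svd(p-c0)[2][2];m*=np.sign(m[2])
    R=Ro.align_vectors([[0,0,1]],[m])[0].as_matrix();q=((p-c0)@R.T)[:,:2]
    (cx,cy),r=cv2.minEnclosingCircle((q*1000).astype(np.float32));cen=c0+R.T@[cx/1000,cy/1000,0]
    h=(f-cen)@m;up=f[(h>.024)&(h<.034)]
    print(n,len(f),best.sum(),'normal',m,'tilt',np.arccos(m[2]),'az',np.arctan2(m[1],m[0]),'seat',cen,'r',r)
    if len(up): t=np.median(up,0);print('   pin',len(up),t,'h',np.median((t-cen)@m),'off-axis',(t-cen)-((t-cen)@m)*m)
    return f
E
cat > f1.py <<'E'
from fit import *
fs=[]
for n in('wn1','scene','side'):
    c=dict(np.load(n+'.npz'));W=cloud(c);fs.append(fitnip(W.reshape(-1,3),n))
    w=W.reshape(-1,3)
    s=w[(w[:,2]>.075)&(w[:,2]<.0805)&(abs(w[:,0]-.62)<.06)&(abs(w[:,1]-.12)<.06)]
    print('  housing',len(s),cv2.minAreaRect((s[:,:2]*1000).astype(np.float32)),np.median(s[:,2]))
E
python3 f1.py
```

```text
wn1 1197 665 normal [-0.4154  0.0413  0.9087] tilt 0.4306704202649024 az 3.0424306141383965 seat [0.5931 0.1294 0.1084] r 21.298255920410156
   pin 65 [0.5816 0.1308 0.1353] h 0.02924239215942707 off-axis [0.0006 0.0002 0.0003]
  housing 2597 ((627.73779296875, 125.64107513427734), (89.67516326904297, 112.91929626464844), 84.57914733886719) 0.07784657620752425
scene 212 59 normal [-0.4132  0.0015  0.9106] tilt 0.4259647611858914 az 3.1378692409532527 seat [0.5933 0.1317 0.1084] r 22.238014221191406
   pin 9 [0.5825 0.1334 0.1341] h 0.027860325271915697 off-axis [0.0007 0.0016 0.0003]
  housing 225 ((627.1148681640625, 128.65478515625), (90.52753448486328, 111.07352447509766), 84.64032745361328) 0.07811819976171033
side 225 66 normal [-0.4085  0.0196  0.9126] tilt 0.42131937537749053 az 3.0935795192692694 seat [0.5909 0.1317 0.1075] r 21.219018936157227
   pin 8 [0.5781 0.1327 0.134 ] h 0.02943049708420047 off-axis [-0.0008  0.0004 -0.0004]
  housing 286 ((624.305419921875, 127.14981842041016), (89.1126708984375, 111.48602294921875), 86.84440612792969) 0.07733119425842358
```

To row units: 0.27 m / 0.75 = 0.36, -0.16 m / 0.75 = -0.2133, -0.7 rad / 4 = -0.175.

>>> move_arm(
  plan=[
    {"delta_pos":[0.36,-0.2133,0.0667],"turn":[0,0,-0.175],"fingers":0},
    {"delta_pos":[0.36,-0.2133,0.0667],"turn":[0,0,-0.175],"fingers":0},
    {"delta_pos":[0.36,-0.2133,0.0667],"turn":[0,0,-0.175],"fingers":0},
    {"delta_pos":[0.36,-0.2133,0.0667],"turn":[0,0,-0.175],"fingers":0},
    {"delta_pos":[0.36,-0.2133,0.0667],"turn":[0,0,-0.175],"fingers":0},
    {"delta_pos":[0.36,-0.2133,0.0667],"turn":[0,0,-0.175],"fingers":0},
    {"delta_pos":[0.36,-0.2133,0.0667],"turn":[0,0,-0.175],"fingers":0},
  ],
)

```text
clock: 6.35
position: [0.4433, 0.3848, 0.2733]
ee_rot: [0.467, 0.884, -0.0, 0.0]
ft_force: [0.5, -0.9, -0.9]
grip_width: 0.999
grasp_force: 0.0
```

```bash
python3 - <<'E'
from h import *
np.set_printoptions(precision=4,suppress=True)
o=get_obs();print(o['position'],o['ee_rot'])
grab('wrist');c=dict(np.load('wrist.npz'));W=cloud(c);f=W.reshape(-1,3)
for lo,hi in((.118,.132),(.05,.117),(.014,.022)):
    s=f[(f[:,2]>lo)&(f[:,2]<hi)&(np.hypot(f[:,0]-.452,f[:,1]-.405)<(.03 if lo>.03 else .055))]
    print(lo,len(s),cv2.minAreaRect((s[:,:2]*1000).astype(np.float32)) if len(s) else '',np.median(s[:,2]))
hsv=cv2.cvtColor(c['color'],cv2.COLOR_RGB2HSV)
m=(W[...,2]>.118)&(W[...,2]<.135)&(np.hypot(W[...,0]-.452,W[...,1]-.405)<.03)
v,u=np.where(m);print(u.min(),u.max(),v.min(),v.max())
cv2.imwrite('pics/c1.png',c['color'][:,:,::-1])
E
```

```text
[0.4433 0.3848 0.2733] [ 0.467   0.8843 -0.0002  0.0003]
0.118 814 ((452.7568054199219, 402.38916015625), (28.45748519897461, 28.134267807006836), 31.297988891601562) 0.12480544923630936
0.05 211 ((451.8086242675781, 403.75018310546875), (28.333593368530273, 25.042612075805664), 31.462425231933594) 0.08480167662737648
0.014 1696 ((453.0057373046875, 402.28143310546875), (70.10065460205078, 69.892578125), 20.75200653076172) 0.018186644438119626
327 357 151 180
```

View pics/c1.png

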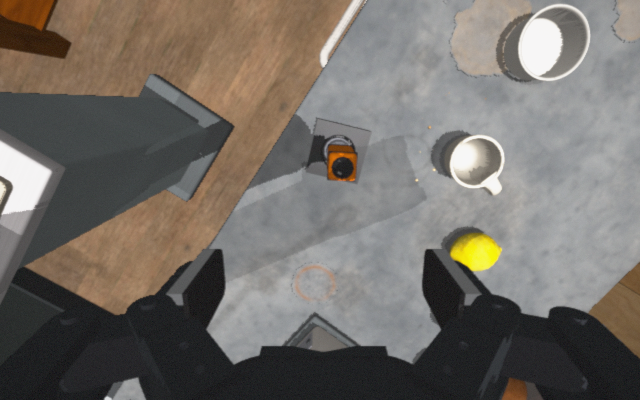

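Wrist view: coupler top at (342,167) in its stand, turned about 31°. The open fingers are at (205,290) and (445,290).

```bash
python3 - <<'E'
from h import *
o=get_obs()
R=q_down(.548)
rows(o['position'],o['ee_rot'],[((.4525,.403,.24),R),((.4525,.403,.1),R),((.4525,.403,.043),R)])
c=dict(np.load('wrist.npz'));z=c['range_z'];T=c['tool_from_camera']
v,u=np.mgrid[:400,:640];P=np.stack([(u-c['cx'])/c['fx']*z,(v-c['cy'])/c['fy']*z,z],-1)@T[:3,:3].T+T[:3,3]
for a,b in((170,226),(422,480)):
    s=P[245:330,a:b].reshape(-1,3);s=s[(s[:,2]<0)&(s[:,2]>-.1)];print(s[:,2].max(),np.percentile(s,[2,50,98],axis=0))
E
```

```text
dp [0.011  0.0177 0.0334] turn [0.    0.001 0.049]
dp [0.0111 0.0177 0.1734] turn [0.    0.001 0.049]
dp [0.0111 0.0177 0.2304] turn [0.    0.001 0.049]
-0.04048472422800031 [[-0.00870185 -0.05530577 -0.09373047]
 [ 0.0082079  -0.04347802 -0.06495261]
 [ 0.01340297 -0.03937123 -0.04337532]]
-0.04051322328007384 [[-0.00879883  0.03822721 -0.09402136]
 [ 0.00822733  0.04227361 -0.06540237]
 [ 0.01336953  0.05427652 -0.04352172]]
```

To row units: 0.23 m / 0.75 = 0.3067, 0.011 m / 0.75 = 0.0147, 0.05 rad / 4 = 0.0125.

>>> move_arm(
  plan=[
    {"delta_pos":[0.0147,0.024,0.0667],"turn":[0,0,0.0125],"fingers":0},
    {"delta_pos":[0.0147,0.024,0.1333],"turn":[0,0,0.0125],"fingers":0},
    {"delta_pos":[0.0147,0.024,0.2],"turn":[0,0,0.0125],"fingers":0},
    {"delta_pos":[0.0147,0.024,0.2667],"turn":[0,0,0.0125],"fingers":0},
    {"delta_pos":[0.0147,0.024,0.3067],"turn":[0,0,0.0125],"fingers":0},
    {"delta_pos":[0.0147,0.024,0.3067],"turn":[0,0,0.0125],"fingers":0},
  ],
)

```text
clock: 7.15
position: [0.452, 0.4017, 0.0416]
ee_rot: [0.49, 0.872, -0.002, -0.0]
ft_force: [0.5, -0.0, 0.1]
grip_width: 1.002
grasp_force: 0.0
```

>>> move_arm(
  plan=[
    {"delta_pos":[0,0,0],"turn":[0,0,0],"fingers":1},
    {"delta_pos":[0,0,0],"turn":[0,0,0],"fingers":1},
    {"delta_pos":[0,0,0],"turn":[0,0,0],"fingers":1},
    {"delta_pos":[0,0,0],"turn":[0,0,0],"fingers":1},
    {"delta_pos":[0,0,0],"turn":[0,0,0],"fingers":1},
    {"delta_pos":[0,0,0],"turn":[0,0,0],"fingers":1},
  ],
  force=80,
)

```text
clock: 7.9
position: [0.4516, 0.4053, 0.0446]
ee_rot: [0.489, 0.873, 0.001, 0.001]
ft_force: [-0.3, -1.0, 6.2]
grip_width: 0.317
grasp_force: 78.6
```

To row units: -0.2 m / 0.75 = -0.2667, -0.14 m / 0.75 = -0.1867.

>>> move_arm(
  plan=[
    {"delta_pos":[0,0,-0.04],"turn":[0,0,0],"fingers":1},
    {"delta_pos":[0,0,-0.1067],"turn":[0,0,0],"fingers":1},
    {"delta_pos":[0,0,-0.1867],"turn":[0,0,0],"fingers":1},
    {"delta_pos":[0,0,-0.2667],"turn":[0,0,0],"fingers":1},
    {"delta_pos":[0,0,-0.2667],"turn":[0,0,0],"fingers":1},
    {"delta_pos":[0,0,-0.2667],"turn":[0,0,0],"fingers":1},
  ],
)

```text
clock: 8.65
position: [0.4508, 0.4045, 0.2425]
ee_rot: [0.489, 0.873, -0.001, 0.0]
ft_force: [0.2, 0.8, -2.5]
grip_width: 0.317
grasp_force: 79.4
```

```bash
cat > cm.py <<'E'
from fit import *
o=get_obs();print(o['position'],o['ee_rot'],o['ft_force'],o['grip_width'])
R=Ro.from_quat(o['ee_rot']);p=o['position']
ims=[]
for n in('scene','side','wrist'):
    grab(n);c=dict(np.load(n+'.npz'));W=cloud(c);w=W.reshape(-1,3)
    t=R.inv().apply(w-p)
    hsv=cv2.cvtColor(c['color'],cv2.COLOR_RGB2HSV).reshape(-1,3)
    near=(np.hypot(t[:,0],t[:,1])<.03)
    org=near&(hsv[:,0]<20)&(hsv[:,1]>150)&(abs(t[:,2])<.1)
    bell=near&(t[:,2]>-.005)&(t[:,2]<.08)
    print(n,'orange',org.sum(),np.percentile(t[org],[2,50,98],axis=0) if org.sum()>5 else '')
    print('  bell',bell.sum(),np.percentile(t[bell],[2,50,98],axis=0) if bell.sum()>5 else '')
    b=t[bell]
    if len(b)>30:
        def res(q):
            d=b-[q[0],q[1],.02];a=np.array([q[2],q[3],1]);a/=np.linalg.norm(a)
            return np.linalg.norm(d-np.outer(d@a,a),axis=1)-q[4]
        r=least_squares(res,[0,0,0,0,.016],loss='soft_l1',f_scale=.001);print('  cyl',r.x,abs(r.fun).mean(),'mouth z',np.percentile(b[:,2],99.5))
    cv2.imwrite(f'pics/g_{n}.png',c['color'][:,:,::-1])
E
python3 cm.py
```

```text
[0.4508 0.4045 0.2425] [ 0.4885  0.8726 -0.0006  0.0001] [ 0.1509  0.7606 -2.504 ] 0.3171984761229661
scene orange 424 [[ 0.003  -0.0115 -0.0809]
 [ 0.0097  0.0011 -0.0487]
 [ 0.0118  0.0141 -0.0116]]
  bell 276 [[-0.0043 -0.0151 -0.0034]
 [ 0.0082  0.0016  0.0161]
 [ 0.0135  0.0161  0.0362]]
  cyl [-0.0045  0.0004  0.1492  0.0213  0.0156] 0.00111529576175327 mouth z 0.03700981170248195
side orange 383 [[ 0.0053 -0.0129 -0.079 ]
 [ 0.0107 -0.0002 -0.048 ]
 [ 0.0126  0.0122 -0.0125]]
  bell 277 [[-0.0059 -0.0156 -0.001 ]
 [ 0.0091  0.0025  0.0183]
 [ 0.0145  0.0147  0.038 ]]
  cyl [-0.0035 -0.0017  0.1291  0.0256  0.0155] 0.0010906681415403109 mouth z 0.039603997188752606
wrist orange 6583 [[-0.0037 -0.0141 -0.0791]
 [ 0.0104 -0.001  -0.0649]
 [ 0.0112  0.012  -0.0158]]
  bell 1323 [[-0.0019 -0.017   0.0035]
 [ 0.0096 -0.0007  0.018 ]
 [ 0.0138  0.015   0.0371]]
  cyl [-0.0049 -0.0009  0.1097 -0.0018  0.0167] 0.0007599492659679701 mouth z 0.038260509505047086
```

```bash
cat > cm2.py <<'E'
from fit import *
ps=[]
for n in('scene','side','wrist'):
    c=dict(np.load(n+'.npz'));R=Ro.from_quat(c['q']);w=cloud(c).reshape(-1,3);t=R.inv().apply(w-c['pos'])
    hsv=cv2.cvtColor(c['color'],cv2.COLOR_RGB2HSV).reshape(-1,3)
    k=(hsv[:,0]<20)&(hsv[:,1]>150)&(abs(t[:,2]+.047)<.033)&(abs(t[:,1])<.012)&(t[:,0]>.005)&(t[:,0]<.018)
    s=t[k];A=np.c_[np.ones(len(s)),s[:,1],s[:,2]+.047];r=least_squares(lambda q:A@q-s[:,0],[.011,0,0],loss='soft_l1',f_scale=.0007).x
    print(n,len(s),'face x at grip',r[0],'slope y',r[1],'slope z',r[2])
    b=t[(np.hypot(t[:,0],t[:,1])<.03)&(t[:,2]>-.008)&(t[:,2]<.045)]
    for z in np.arange(0,.04,.008):
        q=b[(b[:,2]>=z)&(b[:,2]<z+.008)]
        if len(q)>8: print('   z',round(z,3),len(q),'x98',np.percentile(q[:,0],96),'y mid',np.percentile(q[:,1],[3,97]).mean(),'w',np.ptp(np.percentile(q[:,1],[3,97])))
E
python3 cm2.py; python3 -c "
import cv2,numpy as np
a=cv2.imread('pics/g_wrist.png')[130:330,220:420];b=cv2.imread('pics/g_side.png')[190:290,300:400]
cv2.imwrite('pics/g.png',np.hstack([cv2.resize(a,(400,400)),cv2.resize(b,(400,400))]))"
```

```text
scene 347 face x at grip 0.009767230702459828 slope y 0.010477156638067036 slope z 0.00708085504738557
   z 0.0 67 x98 0.011429565821103469 y mid 0.000845879608623301 w 0.027310258586522217
   z 0.008 51 x98 0.01278129109166596 y mid 0.000692096329162434 w 0.02862452822817338
   z 0.016 44 x98 0.012590237563275894 y mid 0.0011781673652960095 w 0.027460600087654545
   z 0.024 49 x98 0.012147223845982196 y mid 0.001612443054249655 w 0.028741039221514005
   z 0.032 46 x98 0.013692553267561254 y mid 0.0003615583338331535 w 0.032797281574384184
side 342 face x at grip 0.011007176451046695 slope y -0.024721816963931376 slope z 0.012172328283402556
   z 0.0 66 x98 0.012165378700606952 y mid -0.0005416316799549178 w 0.025523594456380985
   z 0.008 52 x98 0.013317644410332636 y mid 0.0002942911923905075 w 0.027524654550506275
   z 0.016 47 x98 0.013076887070933732 y mid 0.00011650207962615299 w 0.02889191975071822
   z 0.024 43 x98 0.013467382148620817 y mid -0.00012451131673186545 w 0.028502618086065423
   z 0.032 58 x98 0.015389179153958078 y mid 0.000220701447880417 w 0.031868703833644825
wrist 5233 face x at grip 0.010786167860336673 slope y -0.009630459728413672 slope z 0.018433658651607582
   z 0.0 404 x98 0.011862223398490806 y mid -0.0005623256702296684 w 0.020904541247465318
   z 0.008 218 x98 0.012717223482045709 y mid -0.00040399092202809093 w 0.026439639911626314
   z 0.016 194 x98 0.012705777342297766 y mid -0.0004190731261445634 w 0.02700922797763646
   z 0.024 140 x98 0.012702605490899558 y mid -0.0007754020366963401 w 0.02698351671505516
   z 0.032 365 x98 0.014308596717915291 y mid -0.00038620748436484116 w 0.03372244566221122
```

View pics/g.png

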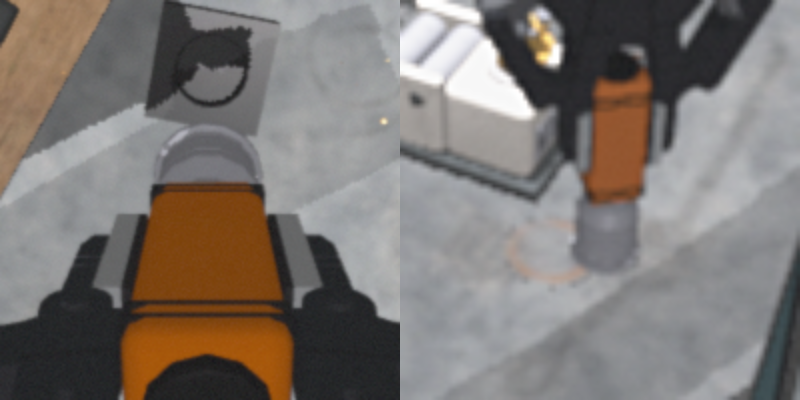

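The coupler is gripped squarely between the pads, with its mouth about 38 mm ahead of the TCP, and its stand is empty. I'll compute the approach along the nipple axis.

```bash
cat > ap.py <<'E'
from fit import *
import sys
seat=np.array([.5925,.1307,.108]);ti,az=.427,3.055
n=np.array([np.sin(ti)*np.cos(az),np.sin(ti)*np.sin(az),np.cos(ti)])
z=-n;y=np.array([np.cos(.2),np.sin(.2),0]);y-=y@z*z;y/=np.linalg.norm(y)
Rt=Ro.from_matrix(np.stack([np.cross(y,z),y,z],1))
mo=np.array([-.003,0,.0385])
def tcp(d): return seat+n*d-Rt.apply(mo)
if __name__=='__main__':
    o=get_obs();print(o['position'],o['joint_pos'])
    rows(o['position'],o['ee_rot'],[(tcp(float(d)),Rt) for d in sys.argv[1:]])
E
python3 ap.py .08
```

```text
[0.4506 0.4041 0.2417] [-0.0642  0.4434 -1.0085  1.4155  0.3722  1.4871 -0.5095]
dp [-0.2753 -0.0603  0.0266] turn [-0.384 -0.195  0.319]
```

To row units: -0.275 m / 0.75 = -0.3667, -0.06 m / 0.75 = -0.08, -0.384 rad / 4 = -0.096.

>>> move_arm(
  plan=[
    {"delta_pos":[-0.3667,-0.08,0.036],"turn":[-0.096,-0.0488,0.0798],"fingers":1},
    {"delta_pos":[-0.3667,-0.08,0.036],"turn":[-0.096,-0.0488,0.0798],"fingers":1},
    {"delta_pos":[-0.3667,-0.08,0.036],"turn":[-0.096,-0.0488,0.0798],"fingers":1},
    {"delta_pos":[-0.3667,-0.08,0.036],"turn":[-0.096,-0.0488,0.0798],"fingers":1},
    {"delta_pos":[-0.3667,-0.08,0.036],"turn":[-0.096,-0.0488,0.0798],"fingers":1},
    {"delta_pos":[-0.3667,-0.08,0.036],"turn":[-0.096,-0.0488,0.0798],"fingers":1},
    {"delta_pos":[-0.3667,-0.08,0.036],"turn":[-0.096,-0.0488,0.0798],"fingers":1},
  ],
)

```text
clock: 9.68
position: [0.543, 0.1397, 0.2158]
ee_rot: [0.608, 0.765, 0.118, 0.176]
ft_force: [-0.4, 0.5, -1.6]
grip_width: 0.32
grasp_force: 79.8
```

```bash
cat > ck.py <<'E'
from ap import *
o=get_obs();R=Ro.from_quat(o['ee_rot']);print(o['position'],o['ft_force'],'angle err',(Rt.inv()*R).magnitude())
im=[]
for k in('scene','side'):
    grab(k);c=dict(np.load(k+'.npz'));w=cloud(c).reshape(-1,3);t=R.inv().apply(w-o['position'])
    b=t[(np.hypot(t[:,0]+.003,t[:,1])<.024)&(t[:,2]>-.008)&(t[:,2]<.045)]
    # bell axis: 5 dof cylinder r=16 over bell body
    bb=b[(b[:,2]>.004)&(b[:,2]<.031)]
    r=least_squares(lambda q:np.hypot(bb[:,0]-q[0]-q[2]*(bb[:,2]-.0385),bb[:,1]-q[1]-q[3]*(bb[:,2]-.0385))-.016,[0,0,0,0],loss='soft_l1',f_scale=.001)
    print(k,len(bb),'bell axis at mouth xy, slopes',r.x,'mouth z',np.percentile(b[:,2],98.5))
    def px(p): q=c['R']@p+c['t'];return q[0]/q[2]*c['fx']+c['cx'],q[1]/q[2]*c['fy']+c['cy']
    fitnip(w,k)
    u,v=px(seat+n*.05);u,v=int(u),int(v);im.append(cv2.resize(c['color'][v-50:v+50,u-50:u+50],(400,400),interpolation=cv2.INTER_CUBIC))
cv2.imwrite('pics/ck%d.png'%(o['clock']*100),np.hstack(im)[:,:,::-1]);print('ck%d.png'%(o['clock']*100))
E
python3 ck.py
```

```text
[0.543  0.1397 0.2158] [-0.4002  0.5399 -1.6397] angle err 0.002367491100309192
scene 101 bell axis at mouth xy, slopes [-0.0032  0.0013  0.0766  0.0081] mouth z 0.03634102567455462
scene 207 54 normal [-0.3867  0.0186  0.922 ] tilt 0.3975842051078099 az 3.0935429551304097 seat [0.5952 0.1313 0.1088] r 21.52643394470215
   pin 9 [0.5815 0.134  0.1344] h 0.028949083747037883 off-axis [-0.0025  0.0021 -0.0011]
side 105 bell axis at mouth xy, slopes [-0.0013 -0.001   0.0851  0.039 ] mouth z 0.03752207437950834
side 222 60 normal [-0.4181  0.0523  0.9069] tilt 0.43489771632833474 az 3.017063733900115 seat [0.591  0.132  0.1076] r 21.154659271240234
   pin 9 [0.5785 0.1318 0.1331] h 0.028368665109577865 off-axis [-0.0006 -0.0017 -0.0002]
ck967.png
```

```bash
python3 ap.py .08 .03 .014 0
```

```text
[0.5431 0.1405 0.2162] [ 0.4183 -0.1035 -0.8328  1.9584  0.1637  0.8816 -0.2788]
dp [-0.0024 -0.0009  0.0007] turn [ 0.002 -0.002  0.001]
dp [-0.0026 -0.001   0.0507] turn [ 0.002 -0.002  0.001]
dp [-0.0026 -0.0011  0.0667] turn [ 0.002 -0.002  0.001]
dp [-0.0026 -0.0011  0.0807] turn [ 0.002 -0.002  0.001]
```

To row units: 0.06 m / 0.75 = 0.08, 0.05 m / 0.75 = 0.0667.

>>> move_arm(
  plan=[
    {"delta_pos":[-0.0027,-0.0013,0.0267],"turn":[0,0,0],"fingers":1},
    {"delta_pos":[-0.0027,-0.0013,0.0533],"turn":[0,0,0],"fingers":1},
    {"delta_pos":[-0.0027,-0.0013,0.0667],"turn":[0,0,0],"fingers":1},
    {"delta_pos":[-0.0027,-0.0013,0.0747],"turn":[0,0,0],"fingers":1},
    {"delta_pos":[-0.0027,-0.0013,0.08],"turn":[0,0,0],"fingers":1},
    {"delta_pos":[-0.0027,-0.0013,0.08],"turn":[0,0,0],"fingers":1},
  ],
)

```text
clock: 10.52
position: [0.568, 0.135, 0.1619]
ee_rot: [0.609, 0.764, 0.119, 0.177]
ft_force: [0.3, 0.0, -2.0]
grip_width: 0.309
grasp_force: 79.8
```

```bash
python3 ck.py; python3 ap.py 0
```

```text
[0.568  0.135  0.1619] [ 0.2754  0.0239 -1.9872] angle err 0.0029655012437780595
scene 87 bell axis at mouth xy, slopes [-0.0042  0.0004  0.0221 -0.0273] mouth z 0.037955338455915914
scene 229 48 normal [-0.4255  0.0196  0.9047] tilt 0.4400168431071129 az 3.0955871254456993 seat [0.5943 0.132  0.1092] r 20.853818893432617
   pin 30 [0.5769 0.1432 0.1326] h 0.028736342093029537 off-axis [-0.0051  0.0106 -0.0026]
side 94 bell axis at mouth xy, slopes [-0.0022 -0.0022  0.0829  0.0001] mouth z 0.036650894048018676
side 220 65 normal [-0.4042  0.0868  0.9105] tilt 0.42621966672111816 az 2.9301480239852897 seat [0.5919 0.1311 0.1071] r 21.178266525268555
   pin 31 [0.5797 0.145  0.1324] h 0.029103430350401187 off-axis [-0.0004  0.0113 -0.0013]
ck1052.png
[0.568  0.135  0.1622] [ 0.4144  0.0326 -0.8574  1.9848  0.333   0.7842 -0.4072]
dp [ 0.0009 -0.0007  0.0211] turn [ 0.003 -0.001 -0.001]
```

```bash
ls -t pics | head -2; cp pics/$(ls -t pics|head -1) pics/ckA.png
```

```text
ck1052.png
ck967.png
```

View pics/ckA.png

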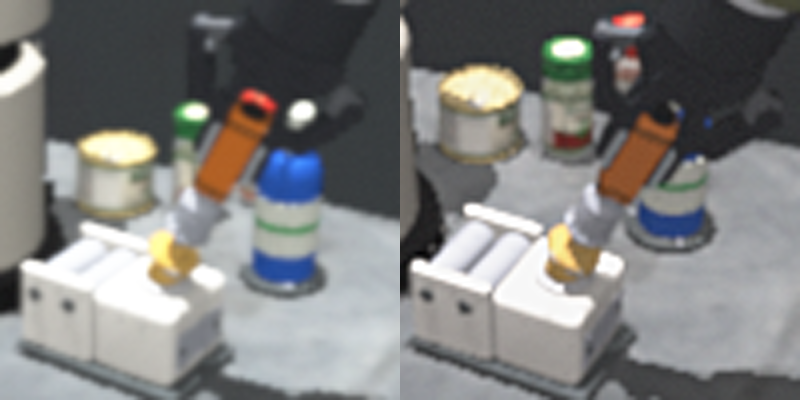

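Both views show the bell coaxial with the brass nipple at (175,240) and (575,240), its mouth about 21 mm off the flange. I'll press on.

To row units: 0.012 m / 0.75 = 0.016, 0.01 m / 0.75 = 0.0133.

>>> move_arm(
  plan=[
    {"delta_pos":[0.0013,-0.0013,0.0053],"turn":[0,0,0],"fingers":1},
    {"delta_pos":[0.0013,-0.0013,0.0093],"turn":[0,0,0],"fingers":1},
    {"delta_pos":[0.0013,-0.0013,0.0133],"turn":[0,0,0],"fingers":1},
    {"delta_pos":[0.0013,-0.0013,0.016],"turn":[0,0,0],"fingers":1},
    {"delta_pos":[0.0013,-0.0013,0.016],"turn":[0,0,0],"fingers":1},
  ],
)

```text
clock: 11.25
position: [0.5723, 0.1352, 0.1504]
ee_rot: [0.609, 0.764, 0.119, 0.177]
ft_force: [6.4, -0.8, -4.4]
grip_width: 0.317
grasp_force: 79.1
```

```bash
cat > st.py <<'E'
from ap import *
o=get_obs();R=Ro.from_quat(o['ee_rot']);e=R.inv().apply(tcp(0)-o['position'])
print('to home in tool',e,'ang',(R.inv()*Rt).as_rotvec(),'F tool',R.inv().apply(o['ft_force']),'T',R.inv().apply(o['torque']),o['grip_width'])
E
python3 st.py
```

```text
to home in tool [0.     0.0002 0.0085] ang [ 0.0033 -0.0016 -0.0011] F tool [-1.4883  3.7011  6.6842] T [-0.6135  0.1467 -0.0449] 0.3167493406486044
```

To row units: 0.006 m / 0.75 = 0.008, 0.005 m / 0.75 = 0.0067.

>>> move_arm(
  plan=[
    {"delta_pos":[0,0,0.004],"turn":[0,0,0],"fingers":1},
    {"delta_pos":[0,0,0.0067],"turn":[0,0,0],"fingers":1},
    {"delta_pos":[0,0,0.008],"turn":[0,0,0],"fingers":1},
    {"delta_pos":[0,0,0.008],"turn":[0,0,0],"fingers":1},
  ],
)

```text
clock: 11.75
position: [0.5745, 0.135, 0.1452]
ee_rot: [0.609, 0.764, 0.119, 0.177]
ft_force: [1.0, -0.6, 5.2]
grip_width: 0.318
grasp_force: 80.5
```

```bash
python3 st.py
```

```text
to home in tool [0.     0.0003 0.0029] ang [ 0.0028 -0.0012 -0.0009] F tool [-1.4665  2.747  -4.2832] T [-0.111  -0.158   0.0126] 0.3180183770638204
```

To row units: 0.005 m / 0.75 = 0.0067, 0.004 m / 0.75 = 0.0053.

>>> move_arm(
  plan=[
    {"delta_pos":[0,0,0.0027],"turn":[0,0,0],"fingers":1},
    {"delta_pos":[0,0,0.0053],"turn":[0,0,0],"fingers":1},
    {"delta_pos":[0,0,0.0067],"turn":[0,0,0],"fingers":1},
    {"delta_pos":[0,0,0.0067],"turn":[0,0,0],"fingers":1},
  ],
)

```text
clock: 12.25
position: [0.5762, 0.1352, 0.142]
ee_rot: [0.608, 0.764, 0.118, 0.178]
ft_force: [-19.9, -3.0, 27.8]
grip_width: 0.32
grasp_force: 84.3
```

```bash
python3 st.py
```

```text
to home in tool [-0.0003  0.0001 -0.0007] ang [ 0.0028  0.0004 -0.0002] F tool [ -2.5129  -7.3357 -33.4357] T [ 2.3267 -0.6835  0.0629] 0.32014905429214124
```

To row units: -0.001 m / 0.75 = -0.0013.

>>> move_arm(
  plan=[
    {"delta_pos":[0,0,-0.0013],"turn":[0,0,0],"fingers":1},
    {"delta_pos":[0,0,-0.0013],"turn":[0,0,0],"fingers":1},
    {"delta_pos":[0,0,-0.0013],"turn":[0,0,0],"fingers":1},
  ],
)

```text
clock: 12.62
position: [0.576, 0.135, 0.1422]
ee_rot: [0.608, 0.764, 0.118, 0.177]
ft_force: [-8.5, -0.8, 13.9]
grip_width: 0.32
grasp_force: 82.1
```

```bash
python3 st.py; python3 ck.py; cp pics/$(ls -t pics|head -1) pics/ckB.png
```

```text
to home in tool [-0.0001  0.0002 -0.0005] ang [ 0.003  -0.0005 -0.0006] F tool [ -0.9007  -2.2065 -16.1354] T [ 0.9062 -0.4159  0.008 ] 0.31983725233393184
[0.576  0.135  0.1422] [-8.4816 -0.8272 13.9072] angle err 0.003108551763817497
scene 85 bell axis at mouth xy, slopes [-0.0029  0.0023  0.0737  0.0678] mouth z 0.043415712786273555
scene 238 27 normal [0.1339 0.3551 0.9252] tilt 0.38924361444580785 az 1.2102356338109037 seat [0.6041 0.1396 0.0857] r 15.810189247131348
   pin 51 [0.5951 0.1431 0.1166] h 0.028619477367514006 off-axis [-0.0128 -0.0067  0.0044]
side 88 bell axis at mouth xy, slopes [-0.0025 -0.0021  0.0736  0.021 ] mouth z 0.04260412133325945
side 225 30 normal [0.3934 0.3263 0.8595] tilt 0.5364694363192551 az 0.6924830839924014 seat [0.5894 0.135  0.1231] r 23.74054718017578
ck1262.png
```

View pics/ckB.png

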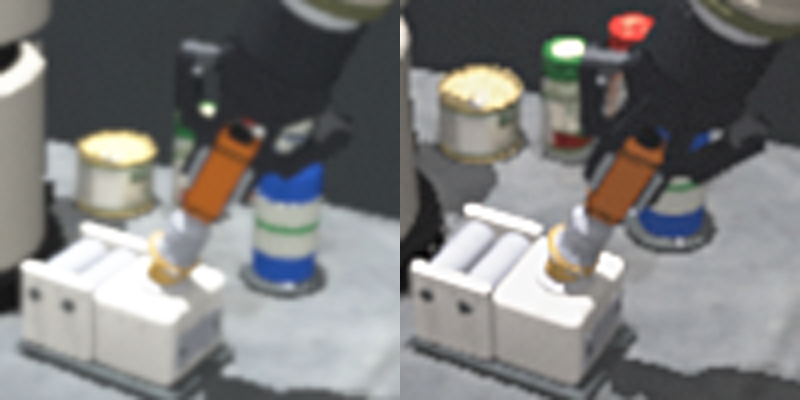

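The bell mouth sits on the flange at (178,260) and (575,255). The push is about 17 N, and the position barely changed as the force dropped from 33 to 16 N, so it is on a hard stop. Handing in.

```bash
python3 -c "
from workcell import hand_in
print(hand_in())"
```

```text
the job is handed in; nothing more can be done
None
```

I pressed the nozzle cap fully down and it sprang back up; the coupler is on the nipple, home against the flange, and I handed in while still gripping and pushing with about 17 N, at about 13 s of the 48 s limit (the verdict was not shown).

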